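# Load two wooden blanks into the spring-loaded feed magazine

## Robot

A 6-joint arm with a two-finger parallel gripper is mounted at the origin on a cart in front of the work surface, level with it; the furniture and walls round the work are solid. World frame = base frame: x ahead of the robot, y to its left, z up, the work surface at z = 0. Lengths are in mm, angles in rad, forces in N, time in s.
With the tool pointing down it reaches from about 325 to 900 mm from the base axis. Payload 6.1 kg.
Tool frame: the origin (TCP) lies at the centre of the arm's flange, where the gripper is bolted on; the fingertips stand 182 mm ahead of it and the grasp point (between the pads) lies 164 mm ahead of it; z points along the fingers, y is the line along which they close (so a half turn about z gives the same grasp; the last joint's range is limited). The gripper opens to 87 mm and grips with 3 to 60 N. Pads are 19 mm wide; open, the fingers measure 117 mm over their backs; the gripper's body (75 mm by 190 mm) begins 51 mm behind the grasp point.
Start: joints at [0.988, 0.22, 1.526, -0, 1.395, -0.126], TCP at [275.672, 560.912, 404.738] pointing down, gripper open.
Joint ranges: [-2.98, 2.98], [-0.91, 2.08], [0.09, 2.57], [-1.24, 4.39], [0.2, 2.65], [-2.68, 2.68]. Speed limits (rad/s): [2.57, 2.57, 3.01, 3.14, 3.14, 3.14].

## Interface

Orientations are given as a unit quaternion [x, y, z, w].
In Python, from workcell import get_obs, capture, sign_off, outline_of, spot_point gives the robot as it stands.
- The arm moves only by the shell command python3 -m crank 'ROWS' [OPENING] [FORCE]. ROWS is text: rows parted by semicolons, each of 4 numbers parted by spaces: the shift along the world's x, y, z in m, then the turn about the world's z in rad. A call has exactly 5 rows; each row is the pose to reach, as a shift and turn from the pose commanded when the call began; what a row does not reach only later rows make up. A row lasts 1/10 s, in which the tool goes at most 50 mm and 8.59 degrees, less where a joint would pass 70% of its speed; a pose out of reach is approached as far as the arm can. A call with a gripper value outside its range is refused whole. OPENING is the finger opening in m, from 0 to 0.087, set as the call begins (- or left out, the last holds). The fingers move at their own pace and stop on an object; FORCE is the grip in N (left out, the last holds). Time passes only in rows, so rows that repeat a pose let the fingers close, or fill a call up. It gives the time, the measured TCP pose, the force, the opening and the grip force at its end, in the units of the state.
- get_obs(): the state, without advancing time (a new reading comes with each control period).
- capture(name): name is "side" or "top"; returns a dict with "pixels" (480x640x3 uint8, blue, green, red), "range_z" (480x640 float32, mm along the optical axis (not along the pixel's ray), 0 where there is no reading), "camera_matrix" (3x3 intrinsics, pixels), "dist" ([k1, k2, p1, p2, k3] as OpenCV has them; the pictures are not rectified), "R" (3x3) and "t" (3): a world point X has camera coordinates R X + t. Camera axes: x right, y down, z forward; pixel columns grow to the right and rows downward; lengths in mm; the calibration is good to about 2 mm. A picture is of the moment at which its call begins.
- sign_off(): hands the job in; it is judged then, once.
Trained networks look in a picture, given as the dict that the camera call returned (one of the last four; its "shot" number tells which), for a name from the list of things; names that differ only in an ending like _2 or _b are one class to them, and where a whole thing is asked for, a point or a joint stands for the part that bears it (a point fixed in the world has none). Each returns a list of dicts, best first, with "score" (0 to 1); they miss things now and then, are a little off and sometimes report something else, mostly with a low value. They report only what shows in the picture. A call takes as long as a camera call. They do not tell look-alikes from the thing itself.
- outline_of(name, picture): "mask" (480x640 bool, what is visible of it) and "uv" ([column, row] in pixels, amid what is visible of it).
- spot_point(name, picture): "uv" ([column, row] in pixels: a listed point, or the origin of a listed thing).
The state is a dict: "time": time; "joint_pos": joint angles; "joint_velocities": joint speeds; "effort": joint torques, N m; "tool_pos": TCP position; "tcp_rot": TCP orientation; "ft_force": force on the tool from outside, world axes, zero at the start; "torque": the same for the moment, N m; "gripper_width": finger opening in mm; "grasp_force": force on a finger pad.
Only numpy, scipy, OpenCV 4.12 (cv2) and the standard library are available. Lean on these libraries where they do the work, as an engineer would, in place of code of your own. Each camera call takes 0.05 s, during which the arm holds its last target. There are 200 camera calls.

## Task

Load the two light pine blanks that lie left and right of the blue-based spring-loaded magazine into it, lying flat, one at a time: press each down between the corner posts until it is wholly below the two sprung steel catches and they have snapped shut over its ends, and let go before loading the next. Press gently, by feel: with the second blank the stack hits the bottom only about 3 mm after the catches snap, and it must not be rammed against it. Leave the jar, the roll of tape and the red bottle standing where they are.

Things in the scene. Friction and masses are not known exactly. Their poses are not given: they have to be found in the camera images.
- magazine: fixed stand of the magazine: blue base plate 100 (x) x 164 (y) x 10 mm on the bench, a steel column near each y end. Origin: centre of the plate's underside, in the middle of the bay; x runs across a loaded blank (60 mm way), y along it (100 mm way), z up. A loaded blank's centre rests 59 mm + H above the bench, 22 mm lower with another on top. Contact forces on the magazine must stay below 40 N
- column_top (a point): top of the stand's +y column, 70 mm from the middle, 68 mm up. On the columns an aluminium carriage with bay, catches and follower is clamped at a height set by hand: H = 0 to 24 mm above its lowest setting, not reported; it must be felt or seen, and it stays put. All heights given with '+ H' are above the bench
- stand_middle (a point): centre of the base plate's top face, 10 mm up. Above it four L-shaped corner posts form a bay of 63 x 103 mm (1.5 mm play round a blank), their tops flared outward from 76 to 84 mm + H. Between them the long sides (+x, -x) are open over the middle 77 mm, down to 16 mm + H, for fingers. Clamps 36 mm wide at the short ends reach 81 mm from the middle at 18 to 40 mm + H
- spring_seat (a point): point on the stand's vertical middle axis, at its underside. The orange follower plate (44 x 94 mm, top 68 mm + H when empty) yields down 45 mm, pushing up with 3.6 N and 0.12 N more per mm, damped (+1 N per 10 mm/s). The first blank may go far below the catches; with both in, the follower bottoms about 3 mm after the catches snap. A slow push past the catches takes 8 to 18 N
- catch_left (a joint): steel catch, 30 mm wide, at the middle of the bay's +y end: how far it is pushed outward, m; 0 home (shut), about 0.004 with a blank sliding past, at most 0.009. Spring 2.7 N + 0.45 N/mm. Flat underside at 70 mm + H; tip 46 mm from the middle (over the blank's last 4 mm), rounded to 2 mm radius, then a ramp 35 deg off vertical up and out to 82 mm + H, 53 mm from the middle
- catch_right (a joint): the like catch at the -y end, same values. A centred blank's lower edges first touch both ramps with its underside about 78 mm + H above the bench (the force starts to rise); about 30 mm further down its top is below the catches and they snap shut. Let go then, and it springs up against their undersides
- blank_a_center (a point): centre of a pine blank, a plain brown block 60 (its x) x 100 (its y) x 22 mm (its z), about 60 g; it lies flat on the bench, the point is half-way up (11 mm above its underside). Either end and either face will do
- blank_b_center (a point): centre of the other pine blank, the same size and look as the first, axes alike
- blank_a: the first pine blank again, origin at the centre of its underside, axes as its point
- blank_b: the second pine blank again, origin at the centre of its underside, axes as its point
- jar: bystander: clear jar with a green screw lid, 69 mm across, 84 mm high, origin at the centre of its foot, z up
- tape: bystander: roll of beige masking tape lying flat, about 104 mm across, 25 mm high, origin at the centre of its underside
- oil: bystander: red plastic bottle with a black nozzle and a yellow label, 45 mm across, 137 mm high, origin at the centre of its foot, z up
There are look-alikes about, which are no part of the job. Leave any yellow look-alike of the magazine alone.

How it is judged (in metres and radians):
On the way:
1. one blank is in the magazine, below both catches, which are shut, and is let go (((z of blank_a_center in the frame of magazine below 0.085 m and horizontal distance between blank_a_center and magazine below 0.005 m and angle between blank_a_center's own z axis and vertical below 0.08 rad and angle between the y axis of blank_a_center and the y axis of magazine, either way round below 0.08 rad and contact force between blank_a and the fingers below 0.3 N and not (z of blank_b_center in the frame of magazine below 0.085 m and horizontal distance between blank_b_center and magazine below 0.005 m and angle between blank_b_center's own z axis and vertical below 0.08 rad and angle between the y axis of blank_b_center and the y axis of magazine, either way round below 0.08 rad)) or (z of blank_b_center in the frame of magazine below 0.085 m and horizontal distance between blank_b_center and magazine below 0.005 m and angle between blank_b_center's own z axis and vertical below 0.08 rad and angle between the y axis of blank_b_center and the y axis of magazine, either way round below 0.08 rad and contact force between blank_b and the fingers below 0.3 N and not (z of blank_a_center in the frame of magazine below 0.085 m and horizontal distance between blank_a_center and magazine below 0.005 m and angle between blank_a_center's own z axis and vertical below 0.08 rad and angle between the y axis of blank_a_center and the y axis of magazine, either way round below 0.08 rad))) and value of joint each of catch_left, catch_right below 0.0015 m), for 0.2 s.
At the end, for the whole second after the job is handed in: Both blanks lie flat in the magazine, let go and at rest: centres less than 85 mm above the stand's underside, within 5 mm of its middle in plan, tilted and turned less than 0.08 rad from its axes (either way round); both catches shut, less than 1.5 mm from home (z of each of blank_a_center, blank_b_center in the frame of magazine below 0.085 m and horizontal distance between each of blank_a_center, blank_b_center and magazine below 0.005 m and angle between each of blank_a_center, blank_b_center's own z axis and vertical below 0.08 rad and angle between the y axis of each of blank_a_center, blank_b_center and the y axis of magazine, either way round below 0.08 rad and value of joint each of catch_left, catch_right below 0.0015 m and linear speed of each of blank_a, blank_b below 0.02 m/s); the robot touches nothing.
It fails at once if the magazine is rammed: a contact force of more than 40 N on any of it (contact force between magazine and anything else above 40 N).
It fails at once if the glass jar is shifted by more than 20 mm or tipped (distance of jar from where it was at the start of the episode above 0.02 m or angle between jar's own z axis and vertical above 0.3 rad).
It fails at once if the roll of masking tape is shifted by more than 20 mm or tipped (distance of tape from where it was at the start of the episode above 0.02 m or angle between tape's own z axis and vertical above 0.3 rad).
It fails at once if the red bottle is shifted by more than 20 mm or tipped (distance of oil from where it was at the start of the episode above 0.02 m or angle between oil's own z axis and vertical above 0.3 rad).
It also fails if it takes over 64 s, if anything falls off the work surface, if the arm or the gripper's body presses on something with over 40 N, if the wrist force passes 120 N, or if a joint passes its speed limit or range.

## Working session

There is one attempt and no reset: what is moved stays moved. The work goes in short steps, Python scripts to look and compute and a shell command to move; the robot and the scene stay as the last step left them, time stands still between calls to the robot, and variables do not carry over. Pictures are saved under pics/ and viewed, at most 10 in all, crops included, and the job is handed in when it is done.

```bash
mkdir -p pics
cat > h.py <<'E'
import numpy as np, cv2
from workcell import *
def ray(c,uv,z):
    K=np.array(c["camera_matrix"],float);R=np.array(c["R"]);t=np.array(c["t"])
    p=cv2.undistortPoints(np.array([[uv]],float),K,np.array(c["dist"],float))[0,0]
    d=R.T@np.array([p[0],p[1],1]);o=-R.T@t
    return o+d*(z-o[2])/d[2]
def cloud(c):
    K=np.array(c["camera_matrix"],float);R=np.array(c["R"]);t=np.array(c["t"])
    v,u=np.mgrid[:480,:640];p=cv2.undistortPoints(np.stack([u,v],-1).reshape(-1,1,2).astype(float),K,np.array(c["dist"],float))[:,0]
    z=c["range_z"].reshape(-1,1)
    return ((np.hstack([p,np.ones((len(p),1))])*z-t)@R).reshape(480,640,3)
E
python3 - <<'E'
from h import *
for n in("top","side"):
    c=capture(n);cv2.imwrite(f"pics/{n}0.png",c["pixels"])
    P=cloud(c); print(n,np.round(-np.array(c["R"]).T@c["t"]))
    for o in ("magazine","blank_a","jar","tape","oil"):
        for d in outline_of(o,c):
            m=d["mask"]&(c["range_z"]>0);q=P[m]
            print(o,round(d["score"],2),np.round(d["uv"]),m.sum(),np.round(np.median(q,0)) if len(q) else "",np.round(np.percentile(q,98,axis=0)) if len(q) else "")
    for o in ("column_top","stand_middle","blank_a_center","catch_left"):
        for d in spot_point(o,c) if o!="catch_left" else outline_of(o,c): print(o,round(d["score"],2),np.round(d["uv"],1))
E
```

```text
top [ 424.  -33. 1023.]
magazine 0.88 [350. 261.] 4439 [488. -75.  66.] [541.   1. 108.]
magazine 0.69 [233. 332.] 4615 [360. 132.  41.] [406. 211.  85.]
blank_a 0.84 [170. 243.] 1612 [524. 254.  23.] [560. 302.  27.]
blank_a 0.62 [458. 269.] 1596 [ 477. -289.   23.] [ 506. -241.   27.]
jar 0.61 [278. 143.] 1219 [708.  56.  84.] [745.  86.  88.]
jar 0.46 [319. 262.] 171 [481. -22. 104.] [495. -11. 109.]
tape 0.68 [360. 141.] 1197 [701. -94.  25.] [747. -43.  29.]
tape 0.67 [345. 264.] 4427 [488. -77.  66.] [541.   1. 108.]
oil 0.72 [417. 153.] 739 [ 685. -209.   89.] [ 722. -193.  137.]
column_top 0.88 [190.  342.1]
column_top 0.73 [310. 266.]
stand_middle 0.65 [236.8 331.5]
stand_middle 0.59 [343.5 261.5]
blank_a_center 0.96 [175.5 244.6]
catch_left 0.66 [317.1 260.9]
catch_left 0.55 [196.3 337.7]
side [ -32. -839.  822.]
magazine 0.94 [203. 257.] 3360 [343. 105.  41.] [398. 201.  84.]
magazine 0.66 [316. 283.] 4842 [478. -95.  49.] [543. -10. 108.]
magazine 0.41 [338. 273.] 135 [ 499. -135.  104.] [ 515. -125.  109.]
blank_a 0.94 [249. 211.] 886 [516. 248.  23.] [561. 303.  27.]
blank_a 0.88 [372. 358.] 1343 [ 460. -280.   23.] [ 500. -240.   27.]
jar 0.94 [363. 214.] 1219 [702.  43.  59.] [743.  88.  88.]
tape 0.58 [402. 268.] 1270 [693. -96.  21.] [742. -42.  28.]
oil 0.57 [440. 276.] 1162 [ 681. -223.   68.] [ 724. -174.  128.]
column_top 0.9 [188.9 229.4]
column_top 0.77 [292.1 254.9]
stand_middle 0.74 [210.3 262.6]
stand_middle 0.73 [318.1 298.1]
blank_a_center 0.69 [246.5 210. ]
```

View pics/top0.png

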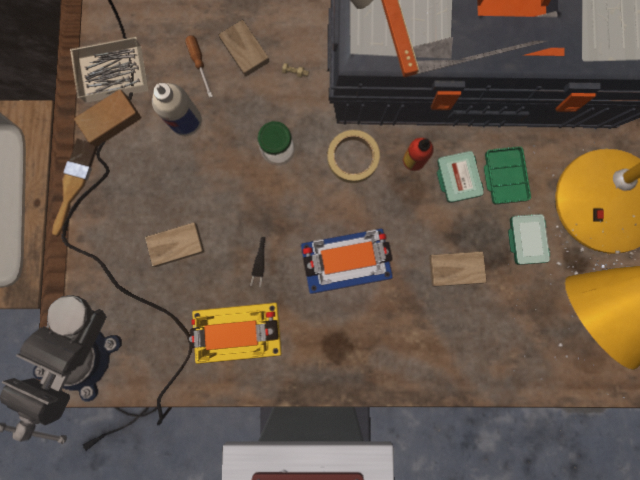

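View pics/side0.png

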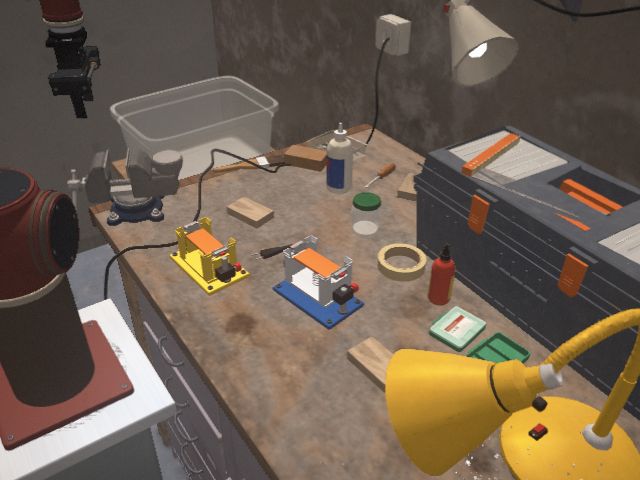

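Both views agree: the blue magazine is at top (347,260), with blanks at (174,244) and (458,268). The yellow look-alike is at (236,332). The jar, tape and bottle are well behind. Next I'll get precise poses and H.

```bash
cat > m.py <<'E'
from h import *
def rect(c,m,z):
    k=cv2.connectedComponentsWithStats(m.astype(np.uint8))
    ys,xs=np.nonzero(m)
    w=np.array([ray(c,(x,y),z)[:2] for x,y in zip(xs,ys)],np.float32)
    (cx,cy),s,a=cv2.minAreaRect(w)
    b=cv2.boxPoints(((cx,cy),s,a));e=[b[1]-b[0],b[2]-b[1]];l=max(e,key=np.linalg.norm)
    th=np.arctan2(-l[0],l[1]); th=(th+np.pi/2)%np.pi-np.pi/2
    return np.round([cx,cy],1),np.round(s,1),round(float(th),3)  # th: turn of long axis from world y
def blue(c):
    h=cv2.cvtColor(c["pixels"],cv2.COLOR_BGR2HSV)
    P=cloud(c);roi=(abs(P[...,0]-487)<90)&(abs(P[...,1]+75)<110)
    return P,(abs(h[...,0].astype(int)-110)<12)&(h[...,1]>130)&(h[...,2]>50)&roi&(P[...,2]<25),h,roi
if __name__=="__main__":
  for n in("top","side"):
    c=capture(n);P,b,h,roi=blue(c)
    print(n,"plate",rect(c,b,10))
    o=(abs(h[...,0].astype(int)-8)<8)&(h[...,1]>180)&roi&(P[...,2]>55)
    o=cv2.morphologyEx(o.astype(np.uint8),cv2.MORPH_OPEN,np.ones((5,5)))>0
    zo=np.median(P[o][:,2]); print("orange z",zo,rect(c,o,zo))
    z=P[roi][:,2];print("z hist",np.histogram(z[z>55],np.arange(55,120,3)))
    for d in outline_of("blank_a",c)[:2]:
        m=cv2.morphologyEx((d["mask"]&(P[...,2]>18)&(P[...,2]<30)).astype(np.uint8),cv2.MORPH_OPEN,np.ones((3,3)))>0
        print("blank",np.median(P[m][:,2]),rect(c,m,22))
    bench=P[(abs(P[...,0]-420)<30)&(abs(P[...,1]+220)<40)];print("bench z",np.median(bench[:,2]))
E
python3 m.py; python3 -c "
from h import *
print(get_obs())"
```

```text
top plate (array([493.5, -76.6]), array([ 96.2, 159.9]), 0.18)
orange z 92.84912193698034 (array([493.4, -76.8]), array([40.7, 90.7]), 0.181)
z hist (array([ 34,  54, 137, 154,  51,  12,  10,   4,   8,  16,  18, 199, 829,
       298,  66, 135, 248, 203,  65,   2,   0]), array([ 55,  58,  61,  64,  67,  70,  73,  76,  79,  82,  85,  88,  91,
        94,  97, 100, 103, 106, 109, 112, 115, 118]))
blank 23.265116333770678 (array([ 476.5, -290.1]), array([ 59.7, 100. ]), 0.064)
blank 22.984526474562838 (array([525.7, 256.8]), array([60.1, 98.9]), 0.291)
bench z 1.201019048017821
side plate (array([491.1, -74.5]), array([ 96.2, 159.4]), 0.18)
{'time': 1.15, 'joint_pos': array([ 9.87899688e-01,  2.20404456e-01,  1.52648977e+00,  3.56225452e-06,
        1.39472667e+00, -1.26104183e-01]), 'joint_velocities': array([-0.00133478,  0.00023391, -0.00025071, -0.00168749,  0.00053641,
       -0.00107628]), 'effort': array([ 1.04067996e-03, -4.94584250e+01, -3.87704802e+01,  6.99380203e-02,
        4.68519470e-02, -5.83002340e-07]), 'tool_pos': array([275.671323  , 560.91162116, 404.74029939]), 'tcp_rot': array([ 2.26415996e-01,  9.74030696e-01, -1.26342723e-05, -6.54626516e-06]), 'ft_force': array([ 0.5207337 ,  0.0655671 , -0.82696122]), 'torque': array([-0.0334406 , -0.0232466 , -0.03266895]), 'grasp_force': 0.0, 'gripper_width': 87.23445906508233}
  return _methods._mean(a, axis=axis, dtype=dtype,
  ret = ret.dtype.type(ret / rcount)
Traceback (most recent call last):
  File "m.py", line 20, in <module>
    zo=np.median(P[o][:,2]); print("orange z",zo,rect(c,o,zo))
                                                 ~~~~^^^^^^^^
  File "m.py", line 6, in rect
    (cx,cy),s,a=cv2.minAreaRect(w)
                ~~~~~~~~~~~~~~~^^^
cv2.error: OpenCV(4.12.0) /io/opencv/modules/imgproc/src/convhull.cpp:143: error: (-215:Assertion failed) total >= 0 && (depth == CV_32F || depth == CV_32S) in function 'convexHull'
```

```bash
python3 -m crank '0.03 -0.038 0 -0.14; 0.06 -0.076 0 -0.28; 0.09 -0.114 0 -0.42; 0.12 -0.152 0 -0.56; 0.15 -0.190 0 -0.7' 0.087 >/dev/null
python3 -m crank '0.03 -0.035 0 -0.06; 0.06 -0.07 0 -0.123; 0.09 -0.1 0 -0.123; 0.1 -0.114 -0.03 -0.123; 0.1 -0.114 -0.07 -0.123'
python3 -m crank '0 0 -0.04 0; 0 0 -0.08 0; 0 0 -0.1 0; 0 0 -0.1 0; 0 0 -0.1 0'
```

```text
time: 2.15
tool_pos: [528.6, 254.8, 336.9]
tcp_rot: [0.599, 0.801, 0.003, 0.002]
ft_force: [0.5, -0.0, -0.4]
gripper_width: 87.0
grasp_force: 0.0
time: 2.65
tool_pos: [525.9, 257.0, 235.2]
tcp_rot: [0.597, 0.802, 0.0, 0.0]
ft_force: [-0.0, 0.5, 0.4]
gripper_width: 87.1
grasp_force: 0.0
```

```bash
python3 -m crank '0 0 -0.03 0; 0 0 -0.045 0; 0 0 -0.05 0; 0 0 -0.05 0; 0 0 -0.05 0' >/dev/null
python3 -m crank '0 0 0 0; 0 0 0 0; 0 0 0 0; 0 0 0 0; 0 0 0 0' 0.04 50
python3 -m crank '0 0 0 0; 0 0 0 0; 0 0 0.03 0; 0 0 0.06 0; 0 0 0.1 0'
python3 -m crank '0 0 0.05 0; 0 0 0.05 0; 0 0 0.05 0; 0 0 0.05 0; 0 0 0.05 0'
```

```text
time: 3.65
tool_pos: [525.8, 256.9, 185.0]
tcp_rot: [0.597, 0.802, 0.0, 0.0]
ft_force: [-1.2, 0.0, 2.2]
gripper_width: 59.3
grasp_force: 50.0
time: 4.15
tool_pos: [524.7, 256.5, 283.7]
tcp_rot: [0.597, 0.802, -0.002, -0.001]
ft_force: [0.1, 0.1, -0.1]
gripper_width: 59.8
grasp_force: 50.0
time: 4.65
tool_pos: [524.9, 256.6, 332.4]
tcp_rot: [0.597, 0.802, -0.002, -0.001]
ft_force: [-0.5, -0.1, -1.4]
gripper_width: 59.8
grasp_force: 50.0
```

```bash
python3 -m crank '-0.004 -0.04 0 -0.02; -0.008 -0.08 0 -0.05; -0.012 -0.12 0 -0.08; -0.016 -0.16 0 -0.1; -0.02 -0.2 0 -0.111' >/dev/null
python3 -m crank '-0.004 -0.04 0 0; -0.008 -0.08 0 0; -0.012 -0.11 0 0; -0.013 -0.1326 0 0; -0.013 -0.1326 0 0'
python3 -m crank '0 0 -0.01 0; 0 0 -0.02 0; 0 0 -0.02 0; 0 0 -0.02 0; 0 0 -0.02 0'
python3 - <<'E'
from h import *
for n in("top","side"):
    c=capture(n);P=cloud(c)
    u=np.array(c["pixels"]);cx=[350,262] if n=="top" else [315,270]
    cv2.imwrite(f"pics/{n}1.png",cv2.resize(u[cx[1]-75:cx[1]+75,cx[0]-100:cx[0]+100],None,fx=4,fy=4,interpolation=cv2.INTER_CUBIC))
    for o in ("blank_a_center","stand_middle","column_top"):
        for d in spot_point(o,c):
            z={"blank_a_center":131-5,"stand_middle":10,"column_top":68}[o]
            print(n,o,round(d["score"],2),np.round(d["uv"],1),np.round(ray(c,d["uv"],z),1))
E
```

```text
time: 5.65
tool_pos: [492.1, -77.9, 333.3]
tcp_rot: [0.642, 0.767, -0.001, -0.001]
ft_force: [0.1, 0.2, -0.1]
gripper_width: 59.8
grasp_force: 50.0
time: 6.15
tool_pos: [492.8, -75.1, 314.8]
tcp_rot: [0.64, 0.768, 0.0, -0.0]
ft_force: [0.0, 0.8, -0.6]
gripper_width: 59.4
grasp_force: 50.0
top blank_a_center 0.31 [458.9 271.1] [ 466.6 -264.2  126. ]
top stand_middle 0.62 [235.4 332.4] [356.9 135.8  10. ]
top stand_middle 0.23 [412.3 156.7] [ 699.7 -210.9   10. ]
top column_top 0.9 [191.4 343.6] [341.3 204.8  68. ]
top column_top 0.78 [307.7 267.6] [476.6  -4.1  68. ]
side blank_a_center 0.65 [316.2 240.5] [503.6 -52.4 126. ]
side stand_middle 0.86 [210.2 259.9] [364.  147.4  10. ]
side stand_middle 0.8 [318.6 299. ] [486.2 -87.3  10. ]
side column_top 0.8 [293.6 253.8] [484.6   0.9  68. ]
side column_top 0.57 [186.7 227.5] [344.4 207.   68. ]
```

View pics/top1.png

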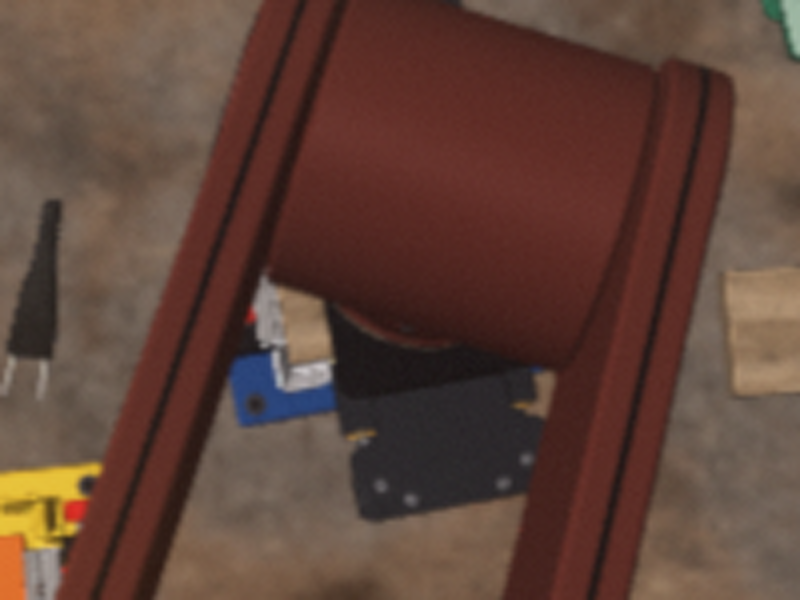

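View pics/side1.png

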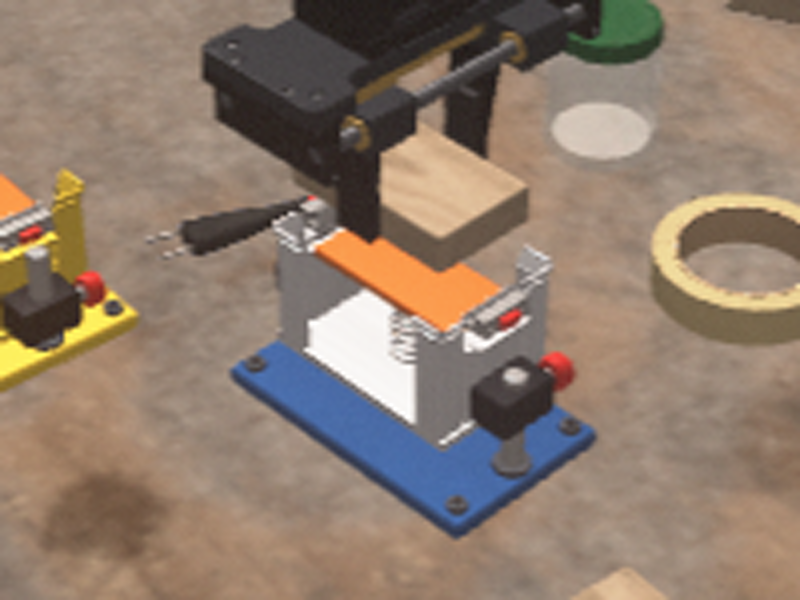

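The side view shows the blank level over the bay, with its −y end visible at about (324–347, 240–262). I'll measure the blank-to-bay offset in both cameras.

```bash
cat > fit.py <<'E'
from m import *
from scipy.optimize import minimize
from scipy.spatial.transform import Rotation as Ro
def proj(c,X): return cv2.projectPoints(np.array(X,float),cv2.Rodrigues(np.array(c["R"],float))[0],np.array(c["t"],float),np.array(c["camera_matrix"],float),np.array(c["dist"],float))[0][:,0]
def sil(c,x,y,th,z0,z1,a=30,b=50,S=8):
    X=[(x+np.cos(th)*i*a-np.sin(th)*j*b,y+np.sin(th)*i*a+np.cos(th)*j*b,z) for i in(-1,1) for j in(-1,1) for z in(z0,z1)]
    p=proj(c,X);h=cv2.convexHull(p.astype(np.float32))[:,0]
    im=np.zeros((480,640),np.uint8);cv2.fillConvexPoly(im,np.round(h*256).astype(np.int32),255,cv2.LINE_AA,8)
    return im/255.
def fit(c,mask,valid,x0,th,z0,z1,**k):
    f=lambda q:((sil(c,q[0],q[1],th,z0,z1,**k)-mask)**2)[valid].sum()
    best=min(((f((x0[0]+i,x0[1]+j)),i,j) for i in np.arange(-5,5.1,.5) for j in np.arange(-5,5.1,.5)))
    return np.round(np.array(x0)+best[1:],1),best[0],best[1:]
E
python3 - <<'E'
from fit import *
o=get_obs();t=o["tool_pos"];print(np.round(t,1))
for n in("top","side"):
    c=capture(n);P,b,h,roi=blue(c);pix=c["pixels"].astype(int);hs=h.astype(int)
    s=sil(c,t[0],t[1],.18,t[2]-185,t[2]-163)
    near=cv2.dilate((s>0).astype(np.uint8),np.ones((13,13)))>0
    dark=(hs[...,2]<75)|(P[...,2]>t[2]-155)
    red=(n=="top")&(P[...,2]>200)
    gr=cv2.dilate((dark|red).astype(np.uint8),np.ones((5,5)))>0
    mk=(P[...,2]>118)&~gr
    print(n,"blank",mk[near&~gr].sum(),fit(c,mk.astype(float),near&~gr,t[:2],.18,t[2]-185,t[2]-163))
    sp=sil(c,492,-75.5,.18,9.9,10,a=50,b=82)
    np_=cv2.dilate((sp>0).astype(np.uint8),np.ones((11,11)))>0
    # plate: only pixels blue or bench(low z)
    val=np_&(b|(P[...,2]<6)|(sp<.5))&(P[...,2]<25)
    print(n,"plate",fit(c,b.astype(float),val,(492,-75.5),.18,0,10,a=50,b=82))
E
```

```text
[492.7 -75.7 314.9]
top blank 135 (array([494.2, -75.2]), np.float64(2.314079200307574), (np.float64(1.5), np.float64(0.5)))
top plate (array([495.5, -78. ]), np.float64(0.1381930026912726), (np.float64(3.5), np.float64(-2.5)))
side blank 750 (array([491.2, -70.7]), np.float64(74.09079584775087), (np.float64(-1.5), np.float64(5.0)))
side plate (array([497. , -70.5]), np.float64(155.84213763936947), (np.float64(5.0), np.float64(5.0)))
```

```bash
cat > ov.py <<'E'
from fit import *
def draw(n,bx,by,mx,my,z0,H,th=.18,f=6,win=None,name="x"):
    c=capture(n);u,v,w,hh=win
    im=cv2.resize(c["pixels"][v:v+hh,u:u+w],None,fx=f,fy=f,interpolation=cv2.INTER_CUBIC)
    def box(x,y,a,b,zs,col):
        for z in zs:
            X=[(x+np.cos(th)*i*a-np.sin(th)*j*b,y+np.sin(th)*i*a+np.cos(th)*j*b,z) for i,j in((-1,-1),(-1,1),(1,1),(1,-1))]
            p=(proj(c,X)-[u,v]+.5)*f-.5
            cv2.polylines(im,[np.round(p).astype(int)],True,col,1,cv2.LINE_AA)
    if z0: box(bx,by,30,50,(z0,z0+22),(0,255,0))
    box(mx,my,50,82,(10,),(0,255,255))
    if H is not None: box(mx,my,22,47,(68+H,),(255,0,255))
    cv2.imwrite(f"pics/{name}.png",im)
E
python3 - <<'E'
from ov import *
t=get_obs()["tool_pos"]
draw("side",t[0],t[1],491.1,-74.5,t[2]-185,23,win=(265,225,105,100),name="s2")
E
```

```text
(no output)
```

View pics/s2.png

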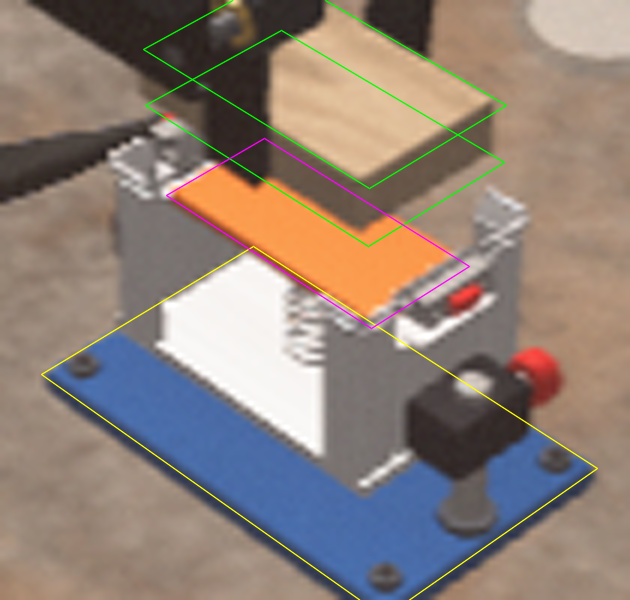

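```bash
cat > edge.py <<'E'
from fit import *
from scipy.ndimage import map_coordinates
def seg(c,segs,x,y,th,G):
    tot=0;n=0
    for p,q in segs:
        s=np.linspace(.04,.96,40)[:,None];L=np.array(p)*(1-s)+np.array(q)*s
        X=np.c_[x+np.cos(th)*L[:,0]-np.sin(th)*L[:,1],y+np.sin(th)*L[:,0]+np.cos(th)*L[:,1],L[:,2]]
        uv=proj(c,X);d=uv[-1]-uv[0];nn=np.array([-d[1],d[0]])/np.linalg.norm(d)
        g=sum(abs(map_coordinates(G[k][0],uv.T[::-1],order=1)*nn[0]+map_coordinates(G[k][1],uv.T[::-1],order=1)*nn[1]) for k in range(3))
        tot+=g.mean()
    return tot
def run(c,segs,x0,th0,R=6,dz=(0,)):
    im=cv2.GaussianBlur(c["pixels"].astype(np.float32),(0,0),.8)
    G=[(cv2.Sobel(im[...,k],-1,1,0),cv2.Sobel(im[...,k],-1,0,1)) for k in range(3)]
    best=max((seg(c,[((*p[:2],p[2]+z),(*q[:2],q[2]+z)) for p,q in segs],x0[0]+i,x0[1]+j,th0+a,G),i,j,a,z) for i in np.arange(-R,R+.1,.5) for j in np.arange(-R,R+.1,.5) for a in (-.015,0,.015) for z in dz)
    return np.round(best,3)
def blank(zb,side):
    a,b,t=30,50,zb+22
    if side: return [((-a,-b,t),(a,-b,t)),((-a,-b,zb),(a,-b,zb)),((-a,-b,zb),(-a,-b,t)),((a,-b,zb),(a,-b,t)),((a,-b,t),(a,-15,t)),((-a,-b,t),(-a,-20,t)),((-a,-b,zb),(-a,-20,zb))]
    return [((-a,b,t),(a-25,b,t)),((-a,b,t),(-a,35,t))]
def plate(side):
    a,b=50,82
    return [((-a,-b,10),(-a,b,10)),((-a,-b,10),(a,-b,10)),((-a,b,10),(-10,b,10))] if side else [((-a,-b,10),(-a,b,10)),((-a,-b,10),(a,-b,10)),((-a,b,10),(a,b,10)),((a,-b,10),(a,b,10))]
E
python3 - <<'E'
from edge import *
t=get_obs()["tool_pos"];c=capture("side")
print(np.round(t,1))
print("plate",run(c,plate(1),(492,-75.5),.18))
print("blank",run(c,blank(t[2]-185,1),t[:2],.18,dz=(-3,-2,-1,0,1,2,3)))
print("blank z0",run(c,blank(t[2]-185,1),t[:2],.18))
fb=[((-22,-47,91),(-22,15,91)),((-22,-47,91),(22,-47,91))]
print("follower",run(c,fb,(492,-75.5),.18,dz=(-2,-1,0,1)))
c=capture("top");print("topblank",run(c,blank(t[2]-185,0),t[:2],.18,R=4))
E
```

```text
[492.7 -75.7 314.8]
plate [ 1.372158e+03 -5.000000e+00 -4.000000e+00 -1.500000e-02  0.000000e+00]
blank [ 3.291537e+03  5.000000e-01  6.000000e+00 -1.500000e-02  0.000000e+00]
blank z0 [ 3.291537e+03  5.000000e-01  6.000000e+00 -1.500000e-02  0.000000e+00]
follower [ 1.131538e+03 -1.000000e+00 -3.000000e+00  1.500000e-02 -1.000000e+00]
topblank [7.0787e+02 5.0000e-01 1.0000e+00 1.5000e-02 0.0000e+00]
```

Run:
```python
from edge import *
for n in("side","top"):
    c=capture(n);
    c0=dict(c);c0["pixels"]=cv2.imread(f"pics/{n}0.png")
    a,b=30,50
    bl=[((-a,-b,22),(a,-b,22)),((a,-b,22),(a,b,22)),((a,b,22),(-a,b,22)),((-a,b,22),(-a,-b,22))]
    print(n,"left blank",run(c0,bl,(525.7,256.8),.291))
    pl=plate(0) if n=="top" else plate(1)+[((-50,-82,0),(-50,82,0)),((-50,-82,0),(50,-82,0))]
    print(n,"plate",run(c0,pl,(493.5,-76.6),.18))
    fo=[((-22,-40,91),(-22,40,91)),((22,-40,91),(22,40,91))]
    print(n,"follower z91",run(c0,fo,(493.5,-76.6),.18,dz=(-2,0)))
    if n=="side":
        t=get_obs()["tool_pos"];print("blank hand",run(c,blank(t[2]-185,1),(t[0],t[1]+4),.18,dz=(-3,-2,-1,0,1,2,3)))
```

```text
side left blank [ 1.927709e+03 -5.000000e-01  5.500000e+00  0.000000e+00  0.000000e+00]
side plate [1893.716    0.       4.5      0.       0.   ]
side follower z91 [912.479  -2.      6.      0.      0.   ]
blank hand [ 3.303431e+03  2.500000e+00  5.000000e+00 -1.500000e-02 -3.000000e+00]
top left blank [1.368333e+03 1.000000e+00 2.000000e+00 0.000000e+00 0.000000e+00]
top plate [ 1.068096e+03  0.000000e+00 -5.000000e-01  0.000000e+00  0.000000e+00]
top follower z91 [ 1.164128e+03 -5.000000e-01  2.500000e+00  0.000000e+00 -2.000000e+00]
```

Both cameras, taken relatively, agree the blank sits about 2.3 mm too far to +y. I'll correct that and go down to just above contact.

```bash
python3 -m crank '0.0006 -0.0022 -0.005 0; 0.0006 -0.0022 -0.01 0; 0.0006 -0.0022 -0.015 0; 0.0006 -0.0022 -0.018 0; 0.0006 -0.0022 -0.02 0'
python3 -m crank '0 0 -0.001 0; 0 0 -0.002 0; 0 0 -0.003 0; 0 0 -0.004 0; 0 0 -0.004 0'
python3 -m crank '0 0 -0.001 0; 0 0 -0.002 0; 0 0 -0.003 0; 0 0 -0.004 0; 0 0 -0.004 0'
```

```text
time: 7.4
tool_pos: [493.1, -77.8, 294.1]
tcp_rot: [0.641, 0.768, -0.0, -0.0]
ft_force: [0.2, -0.3, -0.7]
gripper_width: 59.2
grasp_force: 50.0
time: 7.9
tool_pos: [493.2, -77.9, 290.7]
tcp_rot: [0.641, 0.768, -0.0, -0.0]
ft_force: [-1.0, 0.5, -0.5]
gripper_width: 59.7
grasp_force: 50.0
time: 8.4
tool_pos: [493.3, -77.7, 286.8]
tcp_rot: [0.641, 0.768, 0.0, -0.0]
ft_force: [-0.9, 1.9, 0.8]
gripper_width: 59.7
grasp_force: 50.0
```

```bash
for i in 1 ; do python3 -m crank '0 0 -0.001 0; 0 0 -0.002 0; 0 0 -0.003 0; 0 0 -0.003 0; 0 0 -0.003 0'; done; python3 -m crank '0 0 -0.001 0; 0 0 -0.002 0; 0 0 -0.003 0; 0 0 -0.003 0; 0 0 -0.003 0'
```

```text
time: 8.9
tool_pos: [493.8, -78.2, 284.7]
tcp_rot: [0.641, 0.768, 0.0, 0.001]
ft_force: [-0.5, 0.9, 5.8]
gripper_width: 59.6
grasp_force: 50.0
time: 9.4
tool_pos: [494.2, -78.3, 282.3]
tcp_rot: [0.641, 0.768, 0.001, 0.002]
ft_force: [0.1, 0.6, 7.2]
gripper_width: 59.8
grasp_force: 50.0
```

```bash
for i in 1; do python3 -m crank '0 0 -0.0015 0; 0 0 -0.003 0; 0 0 -0.0045 0; 0 0 -0.006 0; 0 0 -0.006 0'; python3 -m crank '0 0 -0.0015 0; 0 0 -0.003 0; 0 0 -0.0045 0; 0 0 -0.006 0; 0 0 -0.006 0'; done
```

```text
time: 9.9
tool_pos: [493.7, -78.0, 275.1]
tcp_rot: [0.641, 0.768, 0.0, 0.001]
ft_force: [1.5, 0.7, 4.1]
gripper_width: 59.4
grasp_force: 50.0
time: 10.4
tool_pos: [493.7, -78.0, 269.2]
tcp_rot: [0.641, 0.768, 0.0, 0.001]
ft_force: [0.9, 1.3, 5.1]
gripper_width: 59.8
grasp_force: 50.0
```

```bash
python3 -m crank '0 0 -0.0015 0; 0 0 -0.003 0; 0 0 -0.0045 0; 0 0 -0.006 0; 0 0 -0.007 0'; python3 -m crank '0 0 -0.0015 0; 0 0 -0.003 0; 0 0 -0.0045 0; 0 0 -0.006 0; 0 0 -0.006 0';python3 -m crank '0 0 -0.0015 0; 0 0 -0.003 0; 0 0 -0.004 0; 0 0 -0.004 0; 0 0 -0.004 0'
python3 - <<'E'
from h import *
c=capture("side");u=c["pixels"];cv2.imwrite("pics/s3.png",cv2.resize(u[225:325,265:370],None,fx=6,fy=6,interpolation=cv2.INTER_CUBIC))
E
```

```text
time: 10.9
tool_pos: [493.7, -78.0, 262.5]
tcp_rot: [0.641, 0.768, 0.0, 0.001]
ft_force: [-0.1, 1.6, 8.3]
gripper_width: 59.9
grasp_force: 50.0
time: 11.4
tool_pos: [493.7, -78.0, 256.0]
tcp_rot: [0.641, 0.768, 0.0, 0.001]
ft_force: [1.4, -0.3, 5.1]
gripper_width: 59.5
grasp_force: 50.0
time: 11.9
tool_pos: [493.7, -78.0, 252.1]
tcp_rot: [0.641, 0.768, 0.0, 0.001]
ft_force: [1.4, 0.9, 5.2]
gripper_width: 59.9
grasp_force: 50.0
```

View pics/s3.png

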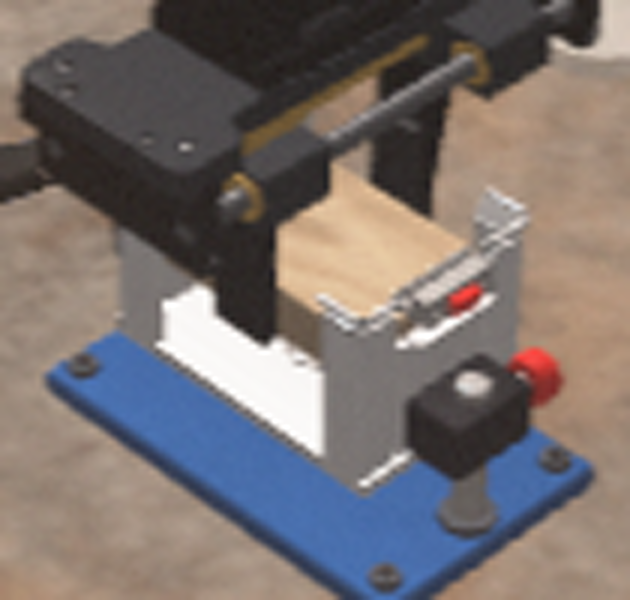

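The blank is in the bay between the posts at about (330,260 of crop). I'll press 4 mm more for margin, which the first blank allows, then release and retreat.

```bash
python3 -m crank '0 0 -0.0015 0; 0 0 -0.003 0; 0 0 -0.004 0; 0 0 -0.004 0; 0 0 -0.004 0';  python3 -m crank '0 0 0.001 0; 0 0 0.002 0; 0 0 0.003 0; 0 0 0.004 0; 0 0 0.005 0';python3 -m crank '0 0 0 0; 0 0 0 0; 0 0 0 0; 0 0 0 0; 0 0 0 0' 0.087
python3 -m crank '0 0 0 0; 0 0 0.02 0; 0 0 0.05 0; 0 0 0.09 0; 0 0 0.12 0'
```

```text
time: 12.45
tool_pos: [493.7, -78.1, 248.2]
tcp_rot: [0.641, 0.768, 0.0, 0.001]
ft_force: [1.3, 0.3, 5.4]
gripper_width: 59.6
grasp_force: 50.0
time: 12.95
tool_pos: [493.3, -78.0, 252.9]
tcp_rot: [0.641, 0.768, -0.0, 0.0]
ft_force: [2.4, -0.6, 4.3]
gripper_width: 59.6
grasp_force: 50.0
time: 13.45
tool_pos: [493.1, -77.8, 252.4]
tcp_rot: [0.641, 0.768, -0.0, -0.0]
ft_force: [-0.0, -0.8, 0.2]
gripper_width: 85.1
grasp_force: 0.0
time: 13.95
tool_pos: [493.4, -77.9, 374.9]
tcp_rot: [0.641, 0.768, 0.0, 0.001]
ft_force: [1.6, -0.3, 1.0]
gripper_width: 86.9
grasp_force: 0.0
```

```bash
python3 - <<'E'
from edge import *
for n in ("top","side"):
    c=capture(n);P=cloud(c)
    q=P[(P[...,1]<-345)&(P[...,1]>-520)&(P[...,0]>250)&(P[...,0]<640)&(P[...,2]>60)&(P[...,2]<600)&(c["range_z"]>0)]
    print(n,len(q),np.round([q.min(0),q.max(0)]) if len(q) else "")
    if n=="top":
        c["pixels"]=cv2.imread("pics/top0.png");a,b=30,50
        bl=[((-a,-b,22),(a,-b,22)),((a,-b,22),(a,b,22)),((a,b,22),(-a,b,22)),((-a,b,22),(-a,-b,22))]
        print(run(c,bl,(476.5,-290.1),.064),run(c,bl,(525.7,256.8),.291))
E
python3 -m crank '-0.003 -0.04 0 -0.03; -0.006 -0.08 0 -0.06; -0.009 -0.12 0 -0.09; -0.012 -0.16 0 -0.116; -0.016 -0.2 0 -0.116'
```

```text
top 5394 [[ 313. -519.  136.]
 [ 471. -416.  243.]]
[1.172717e+03 1.000000e+00 5.000000e-01 0.000000e+00 0.000000e+00] [1.368333e+03 1.000000e+00 2.000000e+00 0.000000e+00 0.000000e+00]
side 4803 [[ 311. -520.  174.]
 [ 453. -417.  250.]]
time: 14.55
tool_pos: [476.8, -279.3, 371.7]
tcp_rot: [0.684, 0.729, 0.0, -0.001]
ft_force: [0.1, 0.3, -1.4]
gripper_width: 86.8
grasp_force: 0.0
```

```bash
python3 -m crank '-0.0008 -0.013 0 0; -0.0008 -0.013 -0.04 0; -0.0008 -0.013 -0.08 0; -0.0008 -0.013 -0.12 0; -0.0008 -0.013 -0.138 0'
python3 - <<'E'
from h import *
c=capture("top");P=cloud(c);cv2.imwrite("pics/t4.png",cv2.resize(c["pixels"][195:315,290:490],None,fx=4,fy=4,interpolation=cv2.INTER_CUBIC))
a=.18;d=P[...,:2]-[493.5,-76.9];lx=d[...,0]*np.cos(a)+d[...,1]*np.sin(a);ly=-d[...,0]*np.sin(a)+d[...,1]*np.cos(a)
q=P[(abs(lx)<18)&(abs(ly)<38)];print("blank top z",np.percentile(q[:,2],[10,50,90]))
E
```

```text
time: 15.05
tool_pos: [474.7, -288.9, 229.6]
tcp_rot: [0.684, 0.729, -0.0, -0.004]
ft_force: [-0.3, 0.1, -0.3]
gripper_width: 87.3
grasp_force: 0.0
blank top z [92.84459293 94.86961529 96.97107611]
```

View pics/t4.png

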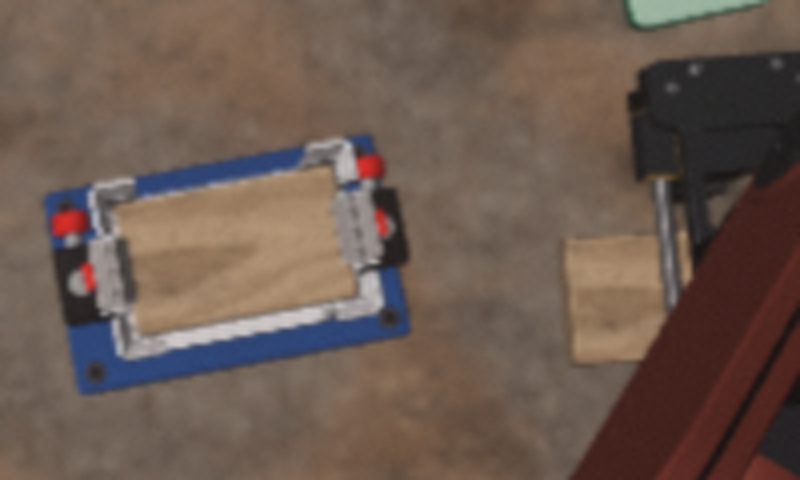

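The first blank lies under both catches, at crop (240,245). Its top is at about 93.5 mm, so H is about 23.5. Now the second one.

```bash
python3 -m crank '0 0 0 0; 0 0 -0.02 0; 0 0 -0.04 0; 0 0 -0.05 0; 0 0 -0.05 0'
python3 -m crank '0 0 0 0; 0 0 0 0; 0 0 0 0; 0 0 0 0; 0 0 0 0' 0.04 50
python3 -m crank '0 0 0 0; 0 0 0 0; 0 0 0.03 0; 0 0 0.06 0; 0 0 0.1 0'
python3 -m crank '0 0 0.05 0; 0 0 0.05 0; 0 0 0.05 0; 0 0 0.05 0; 0 0 0.05 0'
```

```text
time: 15.6
tool_pos: [476.4, -290.6, 184.5]
tcp_rot: [0.684, 0.729, -0.0, -0.001]
ft_force: [-0.9, 0.7, -0.7]
gripper_width: 86.9
grasp_force: 0.0
time: 16.1
tool_pos: [476.7, -291.1, 185.3]
tcp_rot: [0.684, 0.729, 0.0, 0.0]
ft_force: [0.2, 1.0, 3.1]
gripper_width: 59.4
grasp_force: 50.0
time: 16.6
tool_pos: [475.5, -290.2, 283.5]
tcp_rot: [0.684, 0.729, -0.0, -0.002]
ft_force: [0.6, -0.2, -0.7]
gripper_width: 59.6
grasp_force: 50.0
time: 17.1
tool_pos: [475.9, -290.4, 332.4]
tcp_rot: [0.684, 0.729, -0.0, -0.002]
ft_force: [0.5, -0.0, -1.7]
gripper_width: 59.8
grasp_force: 50.0
```

```bash
python3 -m crank '0.003 0.04 0 0.03; 0.006 0.08 0 0.06; 0.01 0.12 0 0.09; 0.013 0.16 0 0.116; 0.016 0.195 0 0.116'
python3 -m crank '0.001 0.018 0 0; 0.001 0.018 -0.01 0; 0.001 0.018 -0.02 0; 0.001 0.018 -0.02 0; 0.001 0.018 -0.02 0'
python3 - <<'E'
from edge import *
t=get_obs()["tool_pos"];c=capture("side")
print(np.round(t,1),"side",run(c,blank(t[2]-185,1),(t[0],t[1]+4),.18))
c=capture("top");print("top",run(c,blank(t[2]-185,0),t[:2],.18,R=5))
E
```

```text
time: 17.6
tool_pos: [491.8, -94.0, 333.0]
tcp_rot: [0.64, 0.768, -0.0, -0.002]
ft_force: [-0.1, 0.6, -0.8]
gripper_width: 59.5
grasp_force: 50.0
time: 18.1
tool_pos: [493.1, -78.8, 313.6]
tcp_rot: [0.641, 0.767, -0.001, -0.001]
ft_force: [-0.0, 0.2, -0.1]
gripper_width: 59.9
grasp_force: 50.0
[493.1 -78.8 313.6] side [ 3.54167e+03 -1.00000e+00  2.00000e+00 -1.50000e-02  0.00000e+00]
top [861.713  -2.      0.      0.      0.   ]
```

```bash
python3 -m crank '0 0.0005 -0.007 0; 0 0.0005 -0.014 0; 0 0.0005 -0.021 0; 0 0.0005 -0.025 0; 0 0.0005 -0.026 0'
python3 -m crank '0 0 -0.001 0; 0 0 -0.002 0; 0 0 -0.003 0; 0 0 -0.003 0; 0 0 -0.003 0'
python3 -m crank '0 0 -0.001 0; 0 0 -0.002 0; 0 0 -0.003 0; 0 0 -0.003 0; 0 0 -0.003 0'
```

```text
time: 18.7
tool_pos: [493.3, -77.4, 288.0]
tcp_rot: [0.641, 0.768, -0.0, -0.0]
ft_force: [-0.4, -1.4, 0.1]
gripper_width: 59.5
grasp_force: 50.0
time: 19.2
tool_pos: [493.9, -77.6, 286.6]
tcp_rot: [0.641, 0.768, 0.0, 0.001]
ft_force: [-0.8, -1.4, 5.7]
gripper_width: 59.5
grasp_force: 50.0
time: 19.7
tool_pos: [494.2, -77.4, 284.1]
tcp_rot: [0.641, 0.768, 0.001, 0.001]
ft_force: [-0.1, -0.2, 8.0]
gripper_width: 59.5
grasp_force: 50.0
```

```bash
for i in 1; do python3 -m crank '0 0 -0.001 0; 0 0 -0.002 0; 0 0 -0.003 0; 0 0 -0.004 0; 0 0 -0.005 0'; python3 -m crank '0 0 -0.001 0; 0 0 -0.002 0; 0 0 -0.003 0; 0 0 -0.004 0; 0 0 -0.005 0'; python3 -m crank '0 0 -0.001 0; 0 0 -0.002 0; 0 0 -0.003 0; 0 0 -0.004 0; 0 0 -0.005 0'; done
```

```text
time: 20.2
tool_pos: [494.1, -77.4, 279.0]
tcp_rot: [0.641, 0.768, 0.001, 0.001]
ft_force: [-0.5, 0.1, 8.2]
gripper_width: 59.5
grasp_force: 50.0
time: 20.7
tool_pos: [494.2, -77.5, 274.1]
tcp_rot: [0.641, 0.768, 0.001, 0.001]
ft_force: [-1.2, 0.5, 9.0]
gripper_width: 59.6
grasp_force: 50.0
time: 21.2
tool_pos: [494.2, -77.5, 269.2]
tcp_rot: [0.641, 0.768, 0.001, 0.001]
ft_force: [-0.6, -1.2, 9.3]
gripper_width: 59.6
grasp_force: 50.0
```

Commanded z is now 268. I'll go to 259, then take small steps.

```bash
python3 -m crank '0 0 -0.001 0; 0 0 -0.002 0; 0 0 -0.003 0; 0 0 -0.004 0; 0 0 -0.005 0'; python3 -m crank '0 0 -0.001 0; 0 0 -0.002 0; 0 0 -0.003 0; 0 0 -0.004 0; 0 0 -0.004 0'; python3 -m crank '0 0 -0.0003 0; 0 0 -0.0006 0; 0 0 -0.001 0; 0 0 -0.001 0; 0 0 -0.001 0'
```

```text
time: 21.7
tool_pos: [494.2, -77.4, 264.2]
tcp_rot: [0.641, 0.768, 0.001, 0.001]
ft_force: [-1.5, 0.1, 9.6]
gripper_width: 59.7
grasp_force: 50.0
time: 22.2
tool_pos: [494.2, -77.5, 260.1]
tcp_rot: [0.641, 0.768, 0.001, 0.001]
ft_force: [-1.2, -0.6, 8.2]
gripper_width: 59.8
grasp_force: 50.0
time: 22.7
tool_pos: [494.2, -77.5, 259.1]
tcp_rot: [0.641, 0.768, 0.001, 0.001]
ft_force: [-0.5, -0.4, 9.1]
gripper_width: 59.4
grasp_force: 50.0
```

```bash
python3 -m crank '0 0 -0.0003 0; 0 0 -0.0006 0; 0 0 -0.001 0; 0 0 -0.001 0; 0 0 -0.001 0'|sed -n '2p;4p'; python3 -m crank '0 0 -0.0003 0; 0 0 -0.0006 0; 0 0 -0.001 0; 0 0 -0.001 0; 0 0 -0.001 0'|sed -n '2p;4p'
```

```text
tool_pos: [493.9, -77.4, 257.0]
ft_force: [3.6, -0.6, 1.5]
tool_pos: [494.0, -77.4, 256.6]
ft_force: [0.9, 0.4, 7.6]
```

```bash
python3 -m crank '0 0 -0.0003 0; 0 0 -0.0006 0; 0 0 -0.001 0; 0 0 -0.001 0; 0 0 -0.001 0'|sed -n '2p;4p'
python3 - <<'E'
from h import *
c=capture("side");u=c["pixels"];cv2.imwrite("pics/s5.png",cv2.resize(u[225:325,265:370],None,fx=6,fy=6,interpolation=cv2.INTER_CUBIC))
print([np.round(get_obs()["ft_force"],1)])
E
```

```text
tool_pos: [494.0, -77.4, 255.6]
ft_force: [1.9, 0.0, 6.7]
[array([1.9, 1.2, 7.8])]
```

View pics/s5.png

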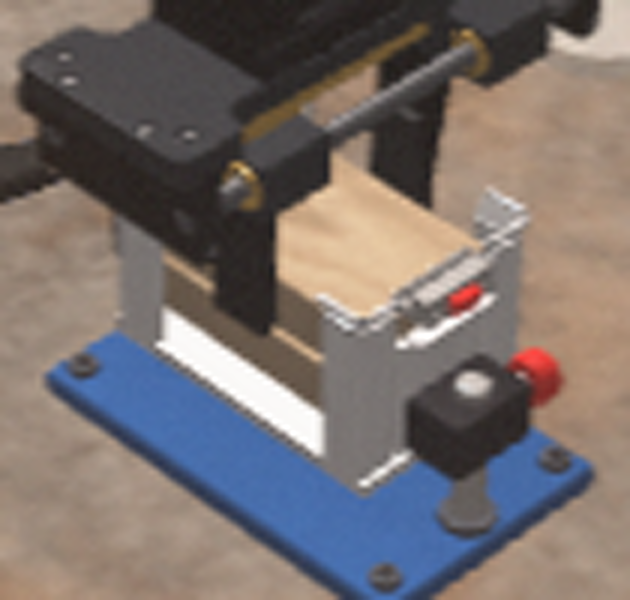

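Both blanks are stacked in the bay and the near catch looks shut at crop (450,275). I'll add half a millimetre of margin, then release gently and retreat.

```bash
python3 -m crank '0 0 -0.0003 0; 0 0 -0.0006 0; 0 0 -0.0006 0; 0 0 -0.0006 0; 0 0 -0.0006 0'|sed -n '2p;4p'
python3 -m crank '0 0 0 0; 0 0 0 0; 0 0 0 0; 0 0 0 0; 0 0 0 0' 0.087
python3 -m crank '0 0 0 0; 0 0 0.02 0; 0 0 0.05 0; 0 0 0.09 0; 0 0 0.12 0' >/dev/null
python3 -m crank '0 -0.04 0 0; 0 -0.08 0 0; 0 -0.12 0 0; 0 -0.16 0 0; 0 -0.19 0 0' >/dev/null
python3 - <<'E'
from h import *
c=capture("top");P=cloud(c);cv2.imwrite("pics/t6.png",cv2.resize(c["pixels"][195:315,250:450],None,fx=4,fy=4,interpolation=cv2.INTER_CUBIC))
a=.18;d=P[...,:2]-[493.5,-76.9];lx=d[...,0]*np.cos(a)+d[...,1]*np.sin(a);ly=-d[...,0]*np.sin(a)+d[...,1]*np.cos(a)
for s in(-1,1):
    q=P[(abs(lx)<18)&(abs(ly-s*20)<18)];print("top z",np.percentile(q[:,2],[10,50,90]))
E
```

```text
tool_pos: [494.0, -77.4, 255.0]
ft_force: [2.1, 0.4, 7.0]
time: 25.25
tool_pos: [493.2, -77.3, 253.7]
tcp_rot: [0.641, 0.768, -0.0, -0.0]
ft_force: [0.1, 0.4, 0.1]
gripper_width: 85.5
grasp_force: 0.0
top z [92.95343427 94.88124052 96.94418581]
top z [92.90847697 94.93223542 96.9577711 ]
```

View pics/t6.png

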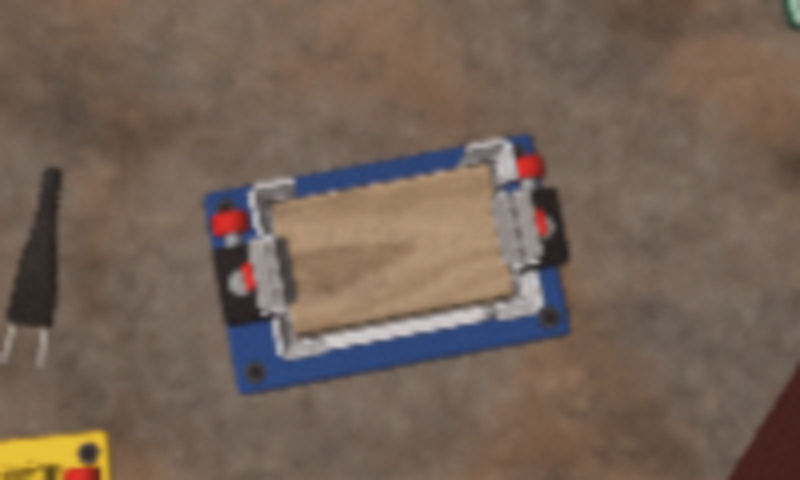

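The top blank lies level at the same height as before (z about 94.9 in the cloud) and both catches are over its ends at crop (270,275) and (515,230). The job is done, so I'm handing it in.

```bash
python3 -c "
from workcell import *
print(sign_off())"
```

```text
the job is handed in; nothing more can be done
None
```

Both blanks are in the blue magazine, level under both catches as the last picture shows, and let go; measured wrist force stayed under 10 N, the arm never went near the jar, tape or bottle, and I handed the job in at about 26 s (sign-off gave no verdict).

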